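# Unlock the folding stay and shut the bowl chest

### The arm

A 7-joint arm with a two-finger parallel gripper is mounted at the origin on the work surface. World frame = base frame: x ahead of the robot, y to its left, z up, the work surface at z = 0. Lengths are in m, angles in rad, forces in N, time in s.
With the tool pointing down it reaches from about 0.425 to 0.95 m from the base axis. Payload 4.7 kg.
Tool frame: the origin (TCP) lies between the finger pads; the fingertips stand 25 mm ahead of it and the grasp point (between the pads) lies 6 mm ahead of it; x points along the fingers, z is the direction in which the jaws open and shut, and the axes are right-handed (so a half turn about x gives the same grasp; the last joint's range is limited). The gripper opens to 85 mm and grips with 20 to 120 N. Pads are 22 mm wide; open, the fingers measure 114 mm over their backs; the gripper's body (76 mm by 85 mm) begins 54 mm behind the grasp point. The pads swing forward as they close: fully open they stand 13 mm farther back than shut.
Start: joints at [1.084, 0.469, -0.049, 1.532, 0.024, 1.141, -0.082], TCP at [0.298, -0.605, 0.256] pointing down, gripper open.
Joint ranges: [-2.59, 2.59], [-0.33, 1.99], [-1.39, 1.29], [0.1, 2.45], [-1.04, 4.18], [0.21, 1.99], [-2.66, 2.66]. Speed limits (rad/s): [2.57, 2.57, 3.14, 3.14, 3.14, 3.14, 3.14].

### API

Orientations are given as a 3x3 rotation matrix whose columns are the frame's x, y, z axes.
In Python, from rig import * gives the robot as it stands. Calls block until the motion is done:
- movep(position, orientation): joint-space move of the TCP to a pose.
- move_l(position, attitude=None, feed=0.15, until_force=None): straight line of the TCP; attitude=None keeps the orientation; feed is the mean speed in m/s. With until_force (N) it stops when the force on the tool has changed by that much, and returns True; else False.
- move_joints(angles): joint-space move.
- command_gripper(opening, newtons=None): finger opening in m; newtons is the grip in N (None keeps the last); returns when the fingers have stopped.
- sleep(seconds).
- inverse_kinematics(position, orientation): joint angles nearest the present ones, or None.
- sense(): the state.
- camera(name): name is "scene" or "top" or "wrist"; returns (picture, depth): 400x640x3 uint8, red, green, blue; 400x640 float32, m along the optical axis (not along the pixel's ray), 0 where there is no reading.
- camera_params(name): a dict with "K" (3x3 intrinsics, pixels), "position" and "rotation" of the camera in the world; the wrist camera has in their place "tool_from_camera" (4x4, takes a point from camera to tool coordinates, whose origin is the TCP and whose axes are the tool frame's). Camera axes: x right, y down, z forward; pixel columns grow to the right and rows downward; lengths in m; the calibration is good to about 2 mm. A picture is of the moment at which its call begins: read the wrist's pose just before it. camera_params takes no time and is no camera call.
A pose or a line that the arm cannot do raises Unreachable and nothing moves.
- finish_job(): hands the job in, once; it reports no verdict.
The state is a dict: "time_s": time; "joint_pos": joint angles; "qd": joint speeds; "joint_efforts": joint torques, N m; "position": TCP position; "tcp_rot": TCP orientation; "wrist_force": force on the tool from outside, world axes, zero at the start; "ft_torque": the same for the moment, N m; "finger_gap": finger opening in m.
Only numpy, scipy, OpenCV 4.12 (cv2) and the standard library are available. Lean on these libraries where they do the work, as an engineer would, in place of code of your own. Each camera call takes 0.05 s, during which the arm holds its last target.

### The job

Two small plywood chests stand with their lids propped open. Shut the one that has the steel bowl in it: lift the wooden grip on the knee of its folding lid stay until the stay is well past centre and unlocked, then lower the lid gently until it is fully closed, without slamming it. Leave the other chest, which holds the speckled cup, open as it is.

Things in the scene. Friction and masses are not known exactly. Their poses are not given: they have to be found in the camera images.
- chest: The chest to shut, holding an empty steel bowl; its twin holds a speckled cup. Plywood box fixed to the slab, 220 mm deep (x), 150 wide (y), 130 high. Origin: centre of its underside; +x towards its lid hinge (away from the robot, give or take its yaw), z up. Lid hinge: along y through (110, 0, 136) mm. The folding stay is outside its -y side: two links of 79 mm; foot pin at (-60, -85, 116) mm.
- stay_grip (a point): Grip point on the knee of that stay: on the axis of a round wooden bar, 20 mm thick, 72 mm long, lying along the chest's y and sticking out from the stay; 145 mm from the chest's middle plane, 23 mm from the bar's free end. Locked: (-5, -145, 172) mm in the chest's frame. Grip across the bar from above; it swings on a 79 mm circle about the foot pin, up and to the front (-x of the chest).
- lid_front (a point): Middle of the free front edge of that chest's lid, on its upper, outer face. The lid is a flat board 225 mm long from the hinge, 154 mm wide, 12 mm thick; the hinge axis lies in its middle plane. This point is about 325 mm above the slab propped open, 142 mm when shut.
- lid (a joint): Angle of that lid in rad: 0 propped open (0.96 rad, 55 degrees, up from shut), 0.96 fully shut. Stiff hinge (0.6 N m friction): the lid stays at whatever angle it is left and must be pushed down on its outer face, about 3 N near the front edge once unlocked. It cannot be pushed down while the stay is locked.
- knee (a joint): Bend of that stay in rad: 0 locked (knee sagging 8 mm below the straight line, on its stop), 0.20 straight (dead centre), larger is unlocked and folding, 2.7 with the lid shut. Roughly twice the turn of the lower link about its foot pin. The knee and the lid move together: as the knee is lifted beyond centre the lid comes down a little.
- other_lid (a joint): Angle of the lid of the other chest, the twin with the speckled cup: 0 propped open, where it must stay. That chest stands about 380 mm to the left or right of the chest to shut (the one to shut is on the right when its y is negative, else on the left), its lid up to 325 mm above the slab: travel above it.

How it is judged:
By the outcome, as a careful person would: the job done as asked, in the order asked, and still so for the second after the job is handed in, with the robot touching nothing.
It also fails if it takes over 54 s, if anything falls off the work surface, if the arm or the gripper's body presses on something with over 40 N, if the wrist force passes 120 N, or if a joint passes its speed limit or range.

## Working session

There is one attempt and no reset: what is moved stays moved. The work goes in short steps, each a Python script; the robot and the scene stay as the last script left them, time stands still between calls to the robot, and variables do not carry over. Pictures are saved under pics/ and viewed, and the job is handed in when it is done.

```bash
mkdir -p pics; ls
python3 - <<'E'
from rig import *
import cv2,numpy as np
s=sense();print(s['time_s'],s['position'],s['tcp_rot'])
for n in('scene','top'):
    p,d=camera(n);cv2.imwrite(f'pics/{n}0.png',p[:,:,::-1]);np.savez(f'pics/{n}0.npz',p=p,d=d)
    c=camera_params(n);print(n,c)
print(camera_params('wrist'))
E
```

```text
pics
0.0 [ 0.29811912 -0.60500162  0.2552503 ] [[-9.32068899e-04  8.97002187e-01  4.42025121e-01]
 [ 1.74641608e-03  4.42026099e-01 -8.97000489e-01]
 [-9.99998041e-01 -6.41064778e-05 -1.97853783e-03]]
scene {'K': array([[443.71690479,   0.        , 312.4720823 ],
       [  0.        , 443.71690479, 201.6228254 ],
       [  0.        ,   0.        ,   1.        ]]), 'position': array([ 0.93880959, -0.39524046,  1.06746635]), 'rotation': array([[ 0.77375902,  0.54038051, -0.33058415],
       [ 0.63338563, -0.66895514,  0.38900086],
       [-0.01093749, -0.51038017, -0.85987932]])}
top {'K': array([[412.16284183,   0.        , 314.80764458],
       [  0.        , 412.16284183, 200.21985027],
       [  0.        ,   0.        ,   1.        ]]), 'position': array([ 0.53423209, -0.04250951,  1.16804494]), 'rotation': array([[-0.00692946, -0.99852902,  0.05377533],
       [-0.99994126,  0.00736742,  0.00795022],
       [-0.00833471, -0.05371708, -0.99852141]])}
{'K': array([[345.42260076,   0.        , 321.49131501],
       [  0.        , 345.42260076, 204.24588169],
       [  0.        ,   0.        ,   1.        ]]), 'tool_from_camera': array([[ 2.94507862e-04, -2.62031397e-01,  9.65059304e-01,
        -1.17164567e-01],
       [ 1.48960707e-04, -9.65059324e-01, -2.62031448e-01,
         6.73802088e-02],
       [ 9.99999946e-01,  2.20926238e-04, -2.45185176e-04,
        -4.23108080e-04],
       [ 0.00000000e+00,  0.00000000e+00,  0.00000000e+00,
         1.00000000e+00]])}
```

View pics/scene0.png

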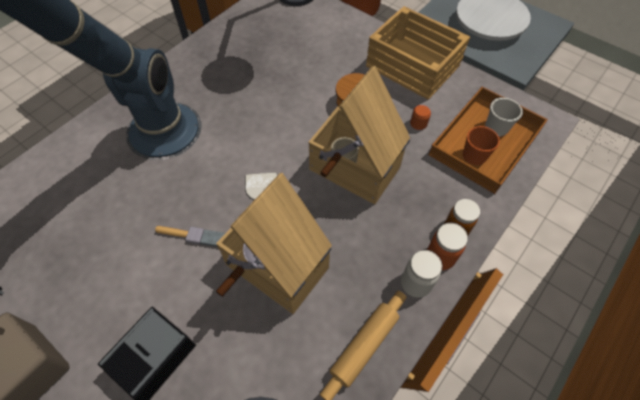

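View pics/top0.png

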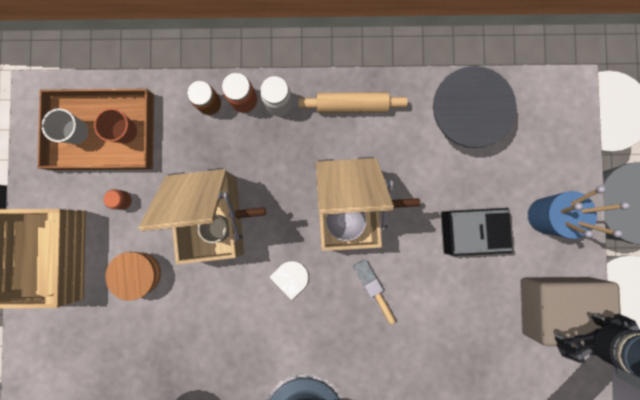

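Run:
```python
import cv2,numpy as np
a=cv2.imread('pics/top0.png');b=cv2.imread('pics/scene0.png')
x=cv2.resize(a[140:280,130:270],(400,400),interpolation=cv2.INTER_CUBIC)
y=cv2.resize(a[140:280,300:440],(400,400),interpolation=cv2.INTER_CUBIC)
cv2.imwrite('pics/z1.png',np.hstack([x,y]))
d=np.load('pics/top0.npz')['d']; print((d[150:270:10,310:430:10]).round(3))
```

```text
[[1.174 1.178 1.18  1.175 1.178 1.179 1.174 1.176 1.179 1.174 1.177 1.175]
 [1.18  1.037 1.035 1.033 1.031 1.028 1.027 1.175 1.173 1.176 1.173 1.171]
 [1.177 0.994 0.993 0.99  0.987 0.98  0.98  0.977 1.171 1.171 1.175 1.175]
 [1.17  0.951 0.948 0.947 0.943 0.94  0.939 0.935 1.172 1.17  1.166 1.172]
 [1.17  0.913 0.912 0.908 0.903 0.903 0.9   0.896 0.936 1.168 1.169 1.167]
 [1.17  0.876 0.873 0.874 0.869 0.869 0.867 0.867 0.862 0.992 0.988 1.165]
 [1.169 0.846 0.847 0.846 0.846 0.845 0.847 0.852 0.854 1.166 1.163 1.163]
 [1.166 1.037 1.137 1.152 1.156 1.134 1.15  1.165 1.163 1.167 1.166 1.161]
 [1.164 1.036 1.116 1.15  1.146 1.114 1.157 1.043 1.165 1.164 1.164 1.166]
 [1.165 1.164 1.154 1.156 1.152 1.154 1.153 1.034 1.161 1.159 1.159 1.161]
 [1.164 1.164 1.162 1.162 1.162 0.    1.168 1.162 1.163 1.163 1.157 1.158]
 [1.156 1.161 1.161 1.159 1.161 1.161 1.159 1.157 1.157 1.159 1.16  1.159]]
```

View pics/z1.png

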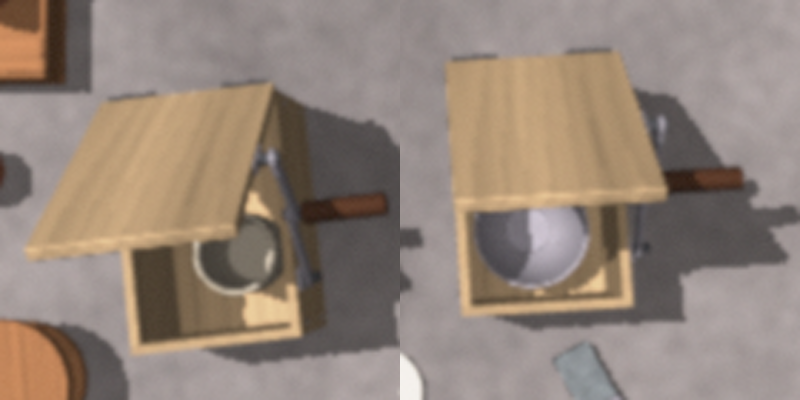

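The right chest holds the steel bowl (top image around (347,222)), and its grip bar is at about (405,203). The left chest holds the cup. Next I measure the right chest.

```bash
cat > h.py <<'E'
import cv2,numpy as np
def cloud(name,d,c):
    K=c['K'];v,u=np.indices(d.shape)
    P=np.stack([(u-K[0,2])/K[0,0]*d,(v-K[1,2])/K[1,1]*d,d],-1)
    return P@c['rotation'].T+c['position']
E
python3 - <<'E'
from rig import *
from h import *
for n,box in(('top',(150,260,305,430)),('scene',(160,330,200,345))):
    z=np.load(f'pics/{n}0.npz');p,d=z['p'],z['d'];C=cloud(n,d,camera_params(n))
    m=np.zeros(d.shape,bool);m[box[0]:box[1],box[2]:box[3]]=1;m&=d>0
    hsv=cv2.cvtColor(p,cv2.COLOR_RGB2HSV)
    # bar: dark reddish
    b=m&(hsv[...,1]>100)&(hsv[...,2]<130)&((hsv[...,0]<13))
    Z=C[...,2]
    b&=(Z>0.14)&(Z<0.21)
    nl,lab,st,ce=cv2.connectedComponentsWithStats(b.astype(np.uint8))
    k=1+np.argmax(st[1:,4]);b=lab==k
    q=C[b];cen=q.mean(0);U,S,V=np.linalg.svd(q-cen);t=(q-cen)@V[0]
    print(n,'bar px',b.sum(),st[k],'cen',cen.round(4),'dir',V[0].round(3),'ends',(cen+V[0]*t.min()).round(4),(cen+V[0]*t.max()).round(4),'zmax',np.percentile(q[:,2],[5,50,95]).round(4))
    # lid
    l=m&(Z>0.15)&(hsv[...,2]>120)&(hsv[...,1]>60)
    nl,lab,st,ce=cv2.connectedComponentsWithStats(l.astype(np.uint8));k=1+np.argmax(st[1:,4]);l=lab==k
    l=cv2.erode(l.astype(np.uint8),np.ones((3,3)))>0
    q=C[l]
    for _ in range(4):
        cen=q.mean(0);U,S,V=np.linalg.svd(q-cen,full_matrices=False);nn=V[2]*np.sign(V[2][2]);r=(q-cen)@nn;q=q[abs(r)<.005]
    print(' lid n',nn.round(3),'elev',np.degrees(np.arccos(nn[2])),'yaw',np.degrees(np.arctan2(-nn[1],-nn[0])),'cen',cen.round(4),len(q),'z',q[:,2].min(),q[:,2].max())
    for zz in(0.18,0.25,0.31):
        s=q[abs(q[:,2]-zz)<.006]; print('  ',zz,s.mean(0).round(4),np.percentile(s[:,1],[1,99]).round(4))
    # table & rim
    tq=C[m&(Z<0.02)];print(' table z',np.median(tq[:,2]))
    rm=m&(abs(Z-.13)<.008)&(hsv[...,1]>60);q=C[rm];print(' rim',rm.sum(),np.percentile(q,[2,50,98],axis=0).round(4).tolist())
E
```

```text
top bar px 161 [393 199  27   8 161] cen [ 0.5805 -0.254   0.1811] dir [-0.037  0.999  0.   ] ends [ 0.5816 -0.2834  0.1811] [ 0.5792 -0.2212  0.1811] zmax [0.1776 0.1809 0.1843]
 lid n [0.816 0.043 0.576] elev 54.838605726596654 yaw -177.00382482927736 cen [ 0.613  -0.1161  0.2526] 3024 z 0.15214644501843266 0.32675096350599575
   0.18 [ 0.6637 -0.1098  0.18  ] [-0.1844 -0.0404]
   0.25 [ 0.6152 -0.1157  0.2497] [-0.1876 -0.0447]
   0.31 [ 0.5734 -0.1182  0.3097] [-0.1897 -0.0464]
 table z 0.0002554180176821408
 rim 419 [[0.4672, -0.1965, 0.1245], [0.4802, -0.1316, 0.1297], [0.5584, -0.0469, 0.1335]]
scene bar px 251 [217 266  27  30 251] cen [ 0.5845 -0.255   0.179 ] dir [ 0.028 -0.999 -0.016] ends [ 0.5834 -0.2158  0.1797] [ 0.5854 -0.2872  0.1785] zmax [0.1736 0.1795 0.1828]
 lid n [0.818 0.042 0.574] elev 54.95404896236165 yaw -177.0542540710952 cen [ 0.6206 -0.1199  0.244 ] 5295 z 0.1503405051121457 0.32475196824563135
   0.18 [ 0.6654 -0.1168  0.1799] [-0.1859 -0.0439]
   0.25 [ 0.6165 -0.1228  0.2501] [-0.19   -0.0469]
   0.31 [ 0.5745 -0.1217  0.3097] [-0.1907 -0.0479]
 table z -0.0004060297450360073
 rim 386 [[0.4722, -0.1985, 0.1227], [0.5451, -0.1893, 0.1291], [0.6953, -0.0649, 0.137]]
```

```bash
cat >> h.py <<'E'
YAW=np.radians(2.8);O=np.array([0.5797,-0.118,0.])
cy,sy=np.cos(YAW),np.sin(YAW)
RC=np.array([[cy,-sy,0],[sy,cy,0],[0,0,1.]])
def W(x,y,z): return O+RC@(np.array([x,y,z])/1000)
DOWN=np.column_stack([[0,0,-1],[0,-1,0],[-1,0,0]]).astype(float)   # in chest frame
RG=RC@DOWN
RG2=RC@np.column_stack([[0,0,-1],[0,1,0],[1,0,0]]).astype(float)
def stay(phi): # lid elevation deg -> lower-link angle deg, knee rad
    U=np.array([110-125*np.cos(np.radians(phi)),136+125*np.sin(np.radians(phi))])-[-60,116]
    D=np.hypot(*U);b=2*np.arccos(min(1,D/158));base=np.arctan2(U[1],U[0])
    return np.degrees(base+b/2),b+.2
E
python3 - <<'E'
from rig import *
from h import *
for p in(54.8,54,53,52,50,48,45,40,35,30,20,10,0): print(p,np.round(stay(p),2))
print(W(-5,-145,172))
for R in(RG,RG2):
  for a in((-5,-145,270),(-5,-145,178),(-50,-145,200)): print(inverse_kinematics(W(*a),R))
d=np.load('pics/top0.npz')['d'];C=cloud('top',d,camera_params('top'));
for (v,u) in((230,480),(300,560),(232,500),(210,560)): print(C[v,u].round(3))
E
```

```text
54.8 [59.    0.47]
54 [62.85  0.6 ]
53 [66.43  0.72]
52 [69.39  0.81]
50 [74.32  0.97]
48 [78.48  1.1 ]
45 [83.85  1.28]
40 [91.31  1.52]
35 [97.46  1.73]
30 [102.48   1.92]
20 [108.87   2.25]
10 [108.24   2.52]
0 [95.8   2.71]
[ 0.58178919 -0.26307114  0.172     ]
[ 0.2159488   0.3981917   0.19524681  1.62042235 -0.08323004  1.13112598
 -2.66096758]
[ 0.19074685  0.48618246  0.23222809  1.71755709 -0.13229249  0.95315694
 -2.61894531]
[ 0.22648827  0.40056851  0.2127816   1.79303602 -0.10079895  0.9585094
 -2.61178516]
[ 0.65734807  0.43123125 -0.41472252  1.59207539  0.18497566  1.15731595
  0.25071047]
[ 0.64314103  0.51479928 -0.39715233  1.68834112  0.23060674  0.98486045
  0.21285877]
[ 0.69824179  0.43217863 -0.41038414  1.76406978  0.20166143  0.98683484
  0.25860872]
[ 0.512 -0.464  0.089]
[ 0.336 -0.646  0.12 ]
[ 0.506 -0.519  0.081]
[ 0.561 -0.648  0.13 ]
```

```bash
cat >> h.py <<'E'
def att(t): 
    s,c=np.sin(np.radians(t)),np.cos(np.radians(t)); return RC@np.column_stack([[0,s,-c],[0,c,s],[1,0,0]])
RT=att(20)
def knee_tcp(a,back=0.006,R=RT,y=-147):
    a=np.radians(a); return W(-60+79*np.cos(a),y,116+79*np.sin(a))-back*R[:,0]
E
python3 - <<'E'
from rig import *
from h import *
for a,b in((45.3,.12),(45.3,.006),(65,.006),(85,.006),(85,.12)): print(inverse_kinematics(knee_tcp(a,b),RT))
movep(knee_tcp(45.3,.12),RT)
s=sense();print(s['time_s'],s['position'],knee_tcp(45.3,.12),s['joint_pos'])
p,d=camera('wrist');cv2.imwrite('pics/w1.png',p[:,:,::-1]);np.savez('pics/w1.npz',p=p,d=d,pos=s['position'],R=s['tcp_rot'])
E
```

```text
[ 0.83961513  0.56898138 -0.47570084  1.39581274 -0.06338291  1.38779538
  0.47554812]
[ 0.8121387   0.62711722 -0.48295386  1.56471683 -0.04242329  1.15898534
  0.45818387]
[ 0.84117352  0.58429172 -0.48808037  1.59967427 -0.05542296  1.17052443
  0.47806174]
[ 0.875629    0.5447298  -0.49197641  1.64814902 -0.06729733  1.16719176
  0.50583095]
[ 0.9042611   0.48888678 -0.4816983   1.47039428 -0.08644452  1.40290675
  0.52354581]
1.6417 [ 0.5835125  -0.30793063  0.28458551] [ 0.5844593  -0.30603441  0.28491627] [ 0.84086511  0.56892114 -0.47354744  1.39587879 -0.06285724  1.38776757
  0.4754067 ]
```

View pics/w1.png

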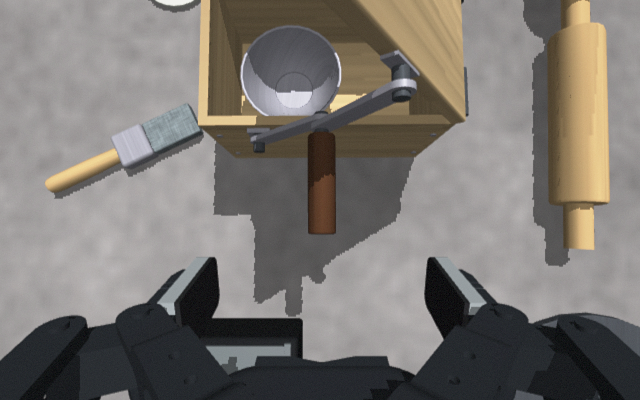

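The wrist view shows the steel bowl. The bar runs from (322,130) to (322,233), centred between the fingers. I check its world position from this view before descending.

Run:
```python
from rig import *
from h import *
z=np.load('pics/w1.npz');p,d=z['p'],z['d'];c=camera_params('wrist');T=c['tool_from_camera'];R=z['R']
c2=dict(K=c['K'],rotation=R@T[:3,:3],position=z['pos']+R@T[:3,3])
C=cloud('w',d,c2);hsv=cv2.cvtColor(p,cv2.COLOR_RGB2HSV)
b=np.zeros(d.shape,bool);b[125:245,295:350]=1;b&=(C[...,2]>.14)&(C[...,2]<.2)&(hsv[...,1]>90)&(hsv[...,0]<14)
q=C[b];cen=q.mean(0);V=np.linalg.svd(q-cen,full_matrices=False)[2];t=(q-cen)@V[0]
print(b.sum(),cen,V[0],cen+V[0]*t.min(),cen+V[0]*t.max(),np.percentile(q[:,2],[5,50,95,99]))
print(((q-O)@RC).min(0),((q-O)@RC).max(0))
```

```text
2548 [ 0.58158513 -0.251233    0.17974323] [ 0.04950066 -0.99877159 -0.00223732] [ 0.57975051 -0.21421604  0.17982615] [ 0.58325585 -0.2849431   0.17966772] [0.1758368  0.1803144  0.18217621 0.18265665]
[-0.0142345  -0.16690846  0.1723098 ] [ 0.00498063 -0.09609209  0.18348406]
```

Run:
```python
from rig import *
from h import *
f0=sense()['wrist_force']
hit=move_l(knee_tcp(45.3),RT,feed=0.08,until_force=12)
s=sense();print(hit,s['time_s'],s['position']-knee_tcp(45.3),s['wrist_force'])
if not hit:
    command_gripper(0.0,30)
    s=sense();print(s['time_s'],s['finger_gap'],s['wrist_force'])
p,d=camera('wrist');cv2.imwrite('pics/w2.png',p[:,:,::-1])
```

```text
False 3.2667 [ 0.00028189 -0.00035811  0.00050591] [-0.14814703 -0.49425083  0.36374357]
3.875 0.018835303345815638 [-4.18271658  0.3586545   2.97042272]
```

View pics/w2.png

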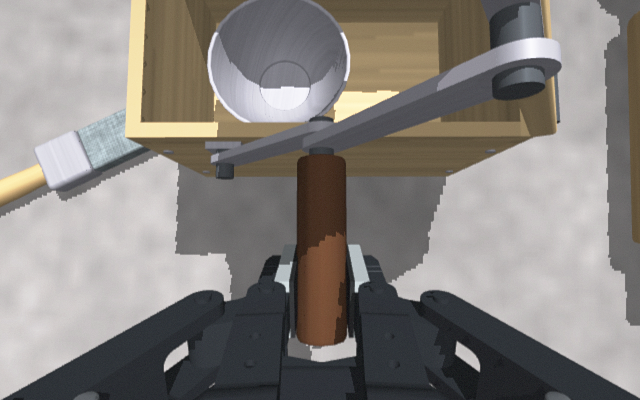

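The bar is held between the pads at around (322,280), with a gap of 18.8 mm, close to its 20 mm thickness. Next I lift it along the arc.

Run:
```python
from rig import *
from h import *
for a in (51,57,63,69,75,81,86):
    move_l(knee_tcp(a),RT,feed=0.03)
    s=sense();f=s['wrist_force'];print(a,round(s['time_s'],2),(s['position']-knee_tcp(a)).round(4),f.round(1),round(s['finger_gap'],4))
    if np.linalg.norm(f)>50: break
p,d=camera('wrist');cv2.imwrite('pics/w3.png',p[:,:,::-1])
p,d=camera('scene');cv2.imwrite('pics/s3.png',p[:,:,::-1])
```

```text
51 4.33 [ 0.0003 -0.     -0.0004] [ 1.3  0.1 -6.4] 0.0187
57 4.76 [ 0.0003 -0.0001  0.0009] [ 2.3 -0.1 -1.7] 0.0191
63 5.18 [ 0.0013 -0.      0.0013] [ 5.1 -1.1  2.6] 0.0192
69 5.61 [0.0023 0.     0.0019] [ 6.1 -1.2  3.7] 0.0191
75 6.03 [0.0033 0.0001 0.0028] [ 7.6 -0.1  5.4] 0.0188
81 6.46 [0.0043 0.0001 0.0039] [ 8.6 -0.8  8.9] 0.0189
86 6.84 [0.0052 0.0001 0.0049] [ 7.8 -0.3 11.6] 0.019
```

View pics/w3.png

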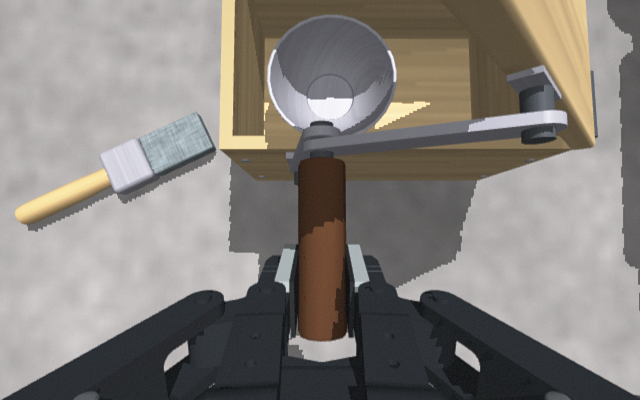

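View pics/s3.png

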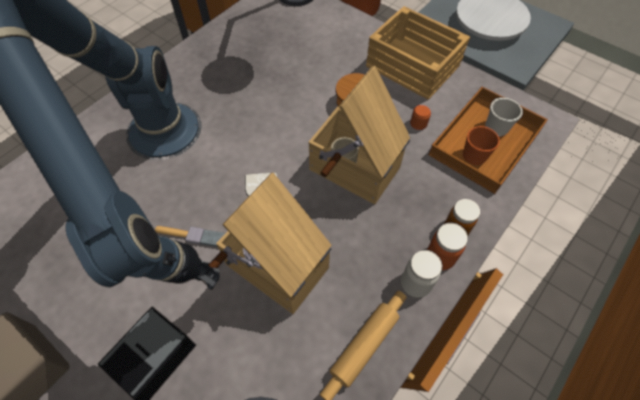

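The lid has come down slightly and the lower link is now nearly upright, so the stay is unlocked. I release the bar, retract, rise and measure the lid.

```bash
cat >> h.py <<'E'
def lidfit(p,d,c,box):
    C=cloud('',d,c);hsv=cv2.cvtColor(p,cv2.COLOR_RGB2HSV);L=(C-O)@RC
    m=(d>0)&(abs(L[...,0])<.14)&(abs(L[...,1])<.07)&(L[...,2]>.137)&(L[...,2]<.34)&(hsv[...,1]>60)
    q=L[m]
    for _ in range(6):
        cen=np.median(q,0) if _==0 else q.mean(0);V=np.linalg.svd(q-cen,full_matrices=False)[2];n=V[2]*np.sign(V[2][2]);q=q[abs((q-cen)@n)<(.02 if _<2 else .006)]
    return np.degrees(np.arctan2(n[0],n[2])),n,cen,len(q),q.max(0),q.min(0)
E
python3 - <<'E'
from rig import *
from h import *
command_gripper(0.06)
s=sense();print(s['wrist_force'],s['finger_gap'])
p0=s['position'];R=s['tcp_rot']
move_l(p0-0.13*R[:,0],feed=0.12)
move_l(sense()['position']+[0,0,.1],feed=0.2)
print(sense()['time_s'],sense()['position'])
for n in('scene','top'):
    p,d=camera(n);cv2.imwrite(f'pics/{n}4.png',p[:,:,::-1]);print(n,lidfit(p,d,camera_params(n),None))
p,d=camera('wrist');cv2.imwrite('pics/w4.png',p[:,:,::-1])
E
```

```text
[-0.31418199 -1.11874447  0.44232654] 0.05974017863619074
9.2917 [ 0.53350455 -0.31341452  0.41968747]
scene (np.float64(46.26554158725181), array([0.72254996, 0.00207245, 0.6913156 ]), array([ 0.03160891, -0.00220306,  0.22557253]), 6055, array([0.11771933, 0.06991621, 0.30350642]), array([-0.04605467, -0.06995859,  0.137203  ]))
top (np.float64(46.20901231258334), array([0.72186842, 0.00135947, 0.692029  ]), array([2.46676381e-02, 8.62707977e-06, 2.31593699e-01]), 3921, array([0.11244826, 0.06994264, 0.30496602]), array([-0.04879744, -0.06994653,  0.13764536]))
```

View pics/w4.png

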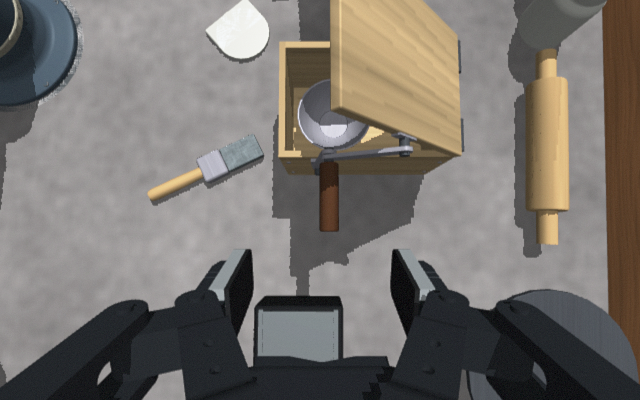

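View pics/top4.png

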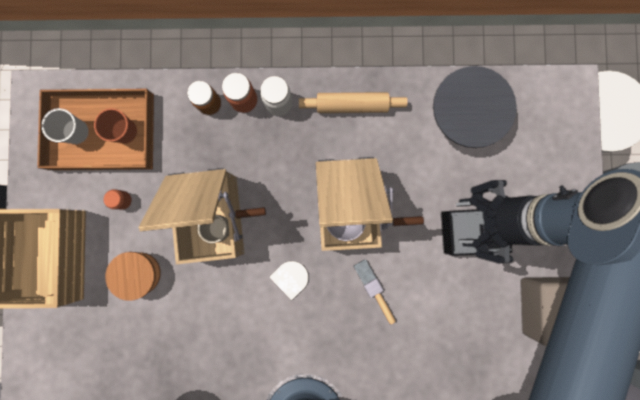

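The lid stays at 46°, which by the stay geometry is a knee bend of about 1.2 rad, well past centre. The bowl chest's stay is folded up and the other lid is unchanged. Next I push from above with closed fingers.

```bash
cat >> h.py <<'E'
RV=att(0)
HX=12
def lid_tcp(phi,r=195,dz=0.):
    f=np.radians(phi);x=110-r*np.cos(f)+6*np.sin(f);z=136+r*np.sin(f)+6*np.cos(f)
    return W(x+HX*np.sin(f),0,z)+[0,0,.025+dz]
E
python3 - <<'E'
from rig import *
from h import *
for p in(46,30,15,0): print(lid_tcp(p),inverse_kinematics(lid_tcp(p),RV))
command_gripper(0.0)
movep(lid_tcp(46.2,dz=.08),RV)
movep(lid_tcp(46.2,dz=.03),RV)
s=sense();f0=s['wrist_force'];print(s['time_s'],f0)
h=move_l(lid_tcp(46.2,dz=-.02),feed=0.03,until_force=2.5)
s=sense();print(h,s['time_s'],s['position']-lid_tcp(46.2),s['wrist_force'])
p,d=camera('scene');cv2.imwrite('pics/s5.png',p[:,:,::-1])
p,d=camera('wrist');cv2.imwrite('pics/w5.png',p[:,:,::-1])
E
```

```text
[ 0.56720467 -0.11861112  0.30543921] [ 0.55270444  0.32121524 -0.53554184  1.68084356  0.17461345  1.18738943
  0.02288124]
[ 0.52988459 -0.12043638  0.26369615] [ 0.59881681  0.29784727 -0.55560338  1.81396976  0.17651045  1.07904786
  0.02803432]
[ 0.50609119 -0.12160007  0.21726527] [ 0.61811385  0.31100554 -0.56175386  1.91701414  0.19915215  0.96832117
  0.01327373]
[ 0.49480148 -0.12215223  0.167     ] [ 0.59795946  0.35604788 -0.53575232  1.99147928  0.23810361  0.85479972
 -0.01892109]
11.175 [-0.08889603 -0.31140868  0.15952559]
False 12.9917 [-5.13151750e-05 -6.81852723e-06 -2.00155981e-02] [0.64114018 0.06640936 2.00661878]
```

View pics/s5.png

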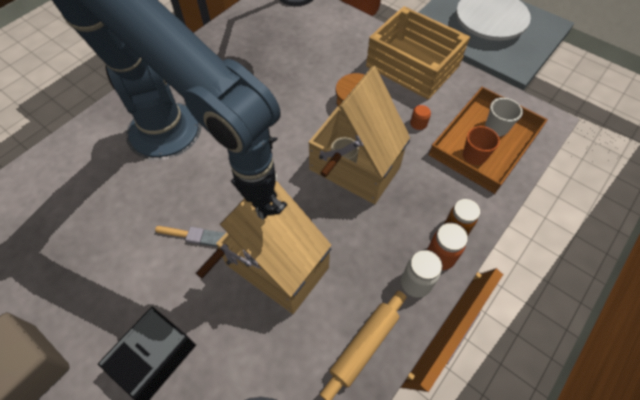

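View pics/w5.png

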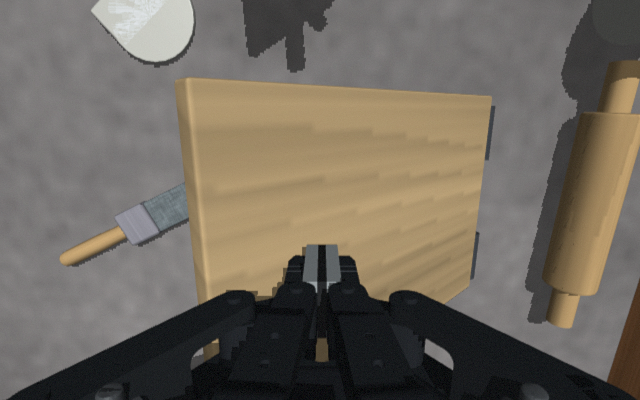

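Contact is made and the lid moves under about 2 N. The fingers bear on it near its front, inboard of the edge. I continue along the arc.

Run:
```python
from rig import *
from h import *
for a in (36,31,26,21,16,11,7,4):
    move_l(lid_tcp(a),RV,feed=0.05)
    s=sense();f=s['wrist_force'];print(a,round(s['time_s'],2),(s['position']-lid_tcp(a)).round(4),f.round(1))
    if np.linalg.norm(f)>25: break
p,d=camera('scene');cv2.imwrite('pics/s6.png',p[:,:,::-1]);print(lidfit(p,d,camera_params('scene'),None))
```

```text
36 13.76 [-0.0008 -0.0002 -0.0003] [-0.1  0.  -0.8]
31 14.26 [-0.0006 -0.     -0.0005] [-0.8  0.1 -0.2]
26 14.76 [-0.0006 -0.     -0.0004] [-0.6  0.5  0.3]
21 15.26 [-0.0005 -0.     -0.0004] [ 0.   0.3 -0.6]
16 15.76 [-0.0005  0.     -0.0004] [-0.6  0.5 -0.8]
11 16.26 [-0.0005  0.     -0.0004] [ 0.1  0.1 -0.4]
7 16.68 [-0.0005  0.     -0.0005] [-0.3 -0.2  0.8]
4 17.04 [-0.0004  0.     -0.0004] [-0.6 -0.3 -0. ]
(np.float64(3.5266200643945913), array([6.15122605e-02, 6.65681509e-04, 9.98106106e-01]), array([ 0.00995599, -0.00393892,  0.14752954]), 5098, array([0.11896566, 0.06992625, 0.15921168]), array([-0.11432745, -0.06991224,  0.13738459]))
```

View pics/s6.png

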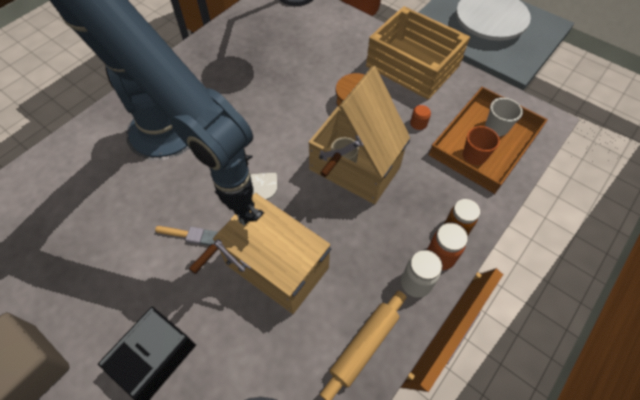

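The lid is at 3.5° and following the fingers. I finish slowly with a force guard.

Run:
```python
from rig import *
from h import *
h=move_l(lid_tcp(0,dz=-.012),RV,feed=0.015,until_force=14)
s=sense();print(h,s['time_s'],s['position']-lid_tcp(0),s['wrist_force'])
sleep(0.4);print(sense()['wrist_force'])
move_l(s['position']+[0,0,.04],feed=0.05)
move_l(s['position']+[0,0,.25],feed=0.2)
s=sense();print(s['time_s'],s['position'],s['wrist_force'])
for n in('scene','top'):
    p,d=camera(n);cv2.imwrite(f'pics/{n}7.png',p[:,:,::-1]);print(n,lidfit(p,d,camera_params(n),None))
p,d=camera('wrist');cv2.imwrite('pics/w7.png',p[:,:,::-1])
```

```text
True 18.0917 [1.02107482e-03 2.52109571e-05 6.79372704e-05] [-1.14943694  0.13924859  5.88544574]
[-1.64209112 -0.09230114  5.72143353]
20.65 [ 0.4952682  -0.12210802  0.41580565] [0.20611448 0.1406959  0.15448705]
scene (np.float64(-0.0024636115791180184), array([-4.29981225e-05,  7.17894076e-04,  9.99999741e-01]), array([ 0.00240744, -0.00182849,  0.14136133]), 5342, array([0.11846561, 0.0699756 , 0.14733166]), array([-0.11579355, -0.0699005 ,  0.13710664]))
top (np.float64(0.08063719783631383), array([ 1.40738409e-03, -2.53769453e-04,  9.99998977e-01]), array([0.0146525 , 0.00883053, 0.14196025]), 3932, array([0.10973143, 0.06998848, 0.14791221]), array([-0.11652304, -0.06991387,  0.13711777]))
```

View pics/scene7.png

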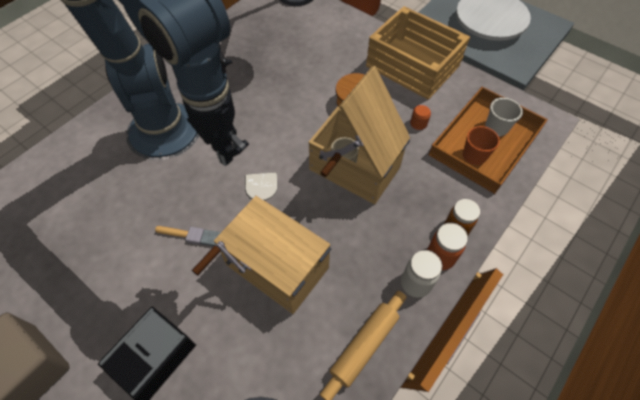

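View pics/w7.png

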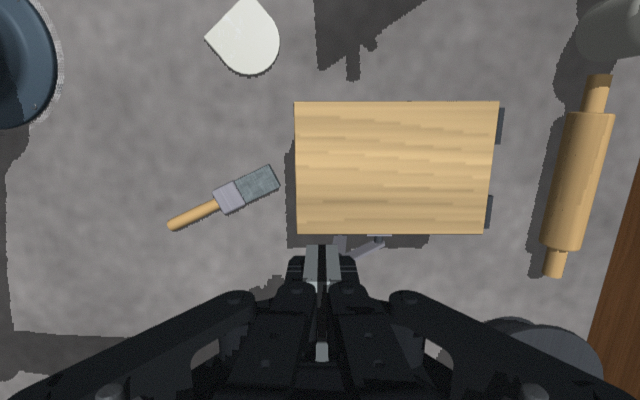

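The lid lies flat (0.0° and 0.08° in two views, top face at 142 mm), the tool is clear, and the other chest looks unchanged.

```bash
python3 -c "
from rig import *
print(finish_job(), sense()['time_s'])"
```

```text
the job is handed in; nothing more can be done
the job is handed in; nothing more can be done
```

The chest with the steel bowl (the right-hand one) is shut, and the job was handed in at about 21 s of the 54 s allowed.

- **Unlocking:** I gripped the wooden bar and lifted it along its arc. The lid came down to 46°, which by the stay geometry is a knee bend of about 1.2 rad, well past dead centre. I then released the bar; contact forces stayed below about 15 N.
- **Closing:** I pushed the lid down with closed fingers at about 0.05 m/s, slowing to 0.015 m/s for the last 4°. The move stopped on its force guard as the lid seated, with about 6 N on the tool just after.

**Last checks:**
- **Lid:** The depth fits gave a lid angle of 0.0° (scene camera) and 0.08° (top camera), with the top face at about 142 mm, the expected shut height.
- **Clear of everything:** The gripper was well above the chest, and the tool force was close to zero.
- **Other chest:** I judged its lid by eye only; it looks unchanged and open in the pictures.

One reading disagreed: the first touch on the lid was meant to stop at a 2.5 N force change but never reached it. The lid simply gave way at about 2 N, so that approach ran its full 20 mm. This did no harm.

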